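# Tip up the dust guard and push the movement home

## Task

At the watch test station, push the counterweighted dust guard up by its orange grip, past its balance point, so that it stays raised by itself once you take your fingers away. Then push the black movement holder along the bay until it is fully home against the back stop. Use only the fingertips or the outside of the fingers: do not grip, force or lift anything, and leave the other things on the bench where they are.

Things in the scene. Friction and masses are not known exactly. Their poses are not given: they have to be found in the camera images.
- station: Fixed test station: aluminium base plate 300 x 135 mm, 8 mm thick (local x -150..150, y -50..85 mm). Origin on the work surface (z 0), on the centre line of the bay; local x points into the bay, away from its open mouth, which faces roughly the robot; y to its left, z up. At its back a white test head 60 mm high. Nothing of it lies under the orange grip.
- bay_home (a point): Where the holder's origin is when fully home: local x 10, y 0, on the bay floor 8 mm above the work surface; station's axes. The bay is a straight channel along x, 64 mm wide between grey rails (10 mm thick, tops 22 mm above the work surface, local x -142..38), closed at x 38 by the back stop: the head's upright face with a black pad.
- guard (a joint): Angle (rad) of the tip-up dust guard: 0 down across the bay, growing as its front goes up and back, 1.6 fully up on its stop. It starts down. Below about 0.7 it falls shut; beyond, its brass weight carries it by itself, damped, within about 2 s to the upper stop, where it stays, clear above and behind the fingers that push the holder. Raising it by the grip takes 1 to 3 N.
- guard_hinge (a point): Fixed point on the guard's hinge axis (along local y): local x 110, y 65, 85 mm high; station's axes. From it a side arm 140 mm long runs towards the mouth, rising 0.25 rad when down, and carries a cross bar along y; a clear panel 94 mm wide with orange lower edge hangs from that to 26 mm above the work surface at local x -26 and blocks the bay. A brass weight stands on a stalk about 45 mm above the hinge.
- guard_grip (a point): Centre of the orange grip, a round bar 18 mm thick and 70 mm long, along local y, on the free right end of the cross bar. Moves with the guard on a circle of radius 140 mm about the hinge axis. Guard down (0 rad): 120 mm above the work surface at local x -26, y -90 mm; free underneath and in front.
- holder: Loose black round movement holder, a brass and steel watch movement showing on top: 56 mm across, 32 mm high, about 0.12 kg. Origin at the centre of its underside. It starts on the bay floor between the rails (4 mm play each side), outside the guard, 80 to 115 mm before the station's origin. It passes only with the guard up.
- loupe: Bystander, loose, leave alone: black eyepiece loupe standing on its wide end, 34 mm across, 28 mm high, right of or behind the orange grip; origin near its underside.
- parts_jar: Bystander, loose, leave alone: small clear jar with blue cap, 40 mm across, 36 mm high, left of the station; origin near its underside.
- screwdriver: Bystander, loose, leave alone: small screwdriver, 110 mm long, lying left of the station; origin near its underside.
- oil_bottle: Bystander, loose, leave alone: amber oil bottle, 28 mm across, 55 mm high, far left; origin near its underside.
- brush: Bystander, loose, leave alone: dusting brush, 140 mm long, lying on the right; origin near its underside.
- case_ring: Bystander, loose, leave alone: steel watch case ring, 42 mm across, 10 mm high, lying on the right; origin near its underside.
- dust_bowl: Bystander, loose, leave alone: white ceramic bowl, 70 mm across, 30 mm high, far left; origin near its underside.
Things that resemble listed ones, but are neither listed nor needed, are in the scene too. Leave any green or red look-alike of the holder alone.

How it is judged:
By the outcome, as a careful person would: the job done as asked, in the order asked, and still so for the second after the job is handed in, with the robot touching nothing.
It also fails if it takes over 58 s, if anything falls off the work surface, if the arm or the gripper's body presses on something with over 40 N, if the wrist force passes 120 N, or if a joint passes its speed limit or range.

## Robot

A 6-joint arm with a two-finger parallel gripper is mounted at the origin on the work surface. World frame = base frame: x ahead of the robot, y to its left, z up, the work surface at z = 0. Lengths are in m, angles in rad, forces in N, time in s.
With the tool pointing down it reaches from about 0.35 to 0.775 m from the base axis. Payload 7.3 kg.
Tool frame: the origin (TCP) lies midway between the tips of the shut fingers; the grasp point (between the pads) lies grasp_offset behind it (grasp_offset is the distance from the TCP to the grasp point, in m); z points along the fingers, y is the line along which they close (so a half turn about z gives the same grasp; the last joint's range is limited). The gripper opens to 92 mm and grips with 3 to 60 N. Pads are 19 mm wide; open, the fingers measure 130 mm over their backs; the gripper's body (75 mm by 190 mm) begins 47 mm behind the grasp point.
Start: joints at [-1.473, 0.342, 1.524, -0, 1.275, -0.146], TCP at [0.127, -0.509, 0.227] pointing down, gripper open.
Joint ranges: [-2.53, 2.53], [-0.77, 2.02], [0.04, 2.7], [-1, 4.14], [0.28, 2.66], [-3.11, 3.11]. Speed limits (rad/s): [2.57, 2.57, 3.14, 3.14, 3.14, 3.14].

## Interface

Orientations are given as [roll, pitch, yaw] about the fixed x, y, z axes, in that order (R = Rz(yaw) Ry(pitch) Rx(roll)).
In Python, from cell import * gives the robot as it stands.
- The arm moves only by the tool step_arm, never from a script. Its argument "plan" is a list of rows, each a list of 5 numbers: the closure, from -1 (fully open) to 1 (shut), then the shift along the tool's x, y, z in m, then the turn about the tool's z in rad. In form: [[hand, x, y, z, twist], ...]. A call has 1 to 20 rows; each row is the pose to reach, as a shift and turn from the pose commanded when the call began, along the tool's axes at that moment; what a row does not reach only later rows make up. A row lasts 1/8 s, in which the tool goes at most 62.5 mm and 10.7 degrees, less where a joint would pass 70% of its speed; a pose out of reach is approached as far as the arm can. A call with a gripper value outside its range is refused whole. The fingers move at their own pace and stop on an object; "grip_force" is the grip in N (left out, the last holds). Time passes only in rows, so rows that repeat a pose let the fingers close. It gives the time, the measured TCP pose, the force, the opening and the grip force at its end, in the units of the state.
- observe(): the state, without advancing time (a new reading comes with each control period).
- read_camera(name): name is "scene" or "top" or "wrist"; returns a dict with "img" (480x640x3 uint8, red, green, blue), "range_z" (480x640 float32, m along the optical axis (not along the pixel's ray), 0 where there is no reading), "fx", "fy", "cx", "cy" (pixels), "R" (3x3) and "t" (3): a world point X has camera coordinates R X + t; the wrist camera has in their place "T_tool_cam" (4x4, takes a point from camera to tool coordinates, whose origin is the TCP and whose axes are the flange's). Camera axes: x right, y down, z forward; pixel columns grow to the right and rows downward; lengths in m; the calibration is good to about 2 mm. The wrist camera is an equidistant fisheye: a pixel r from the principal point sees the ray r / f radians off the axis. A picture is of the moment at which its call begins: read the wrist's pose just before it.
- hand_in(): hands the job in; it is judged then, once.
The state is a dict: "time": time; "qpos": joint angles; "qvel": joint speeds; "joint_efforts": joint torques, N m; "tool_pos": TCP position; "tool_rot": TCP orientation; "contact_force": force on the tool from outside, world axes, zero at the start; "torque": the same for the moment, N m; "opening": finger opening in m; "grip_force": force on a finger pad.
Only numpy, scipy, OpenCV 4.12 (cv2) and the standard library are available. Lean on these libraries where they do the work, as an engineer would, in place of code of your own. Each camera call takes 0.05 s, during which the arm holds its last target. There are 200 camera calls.

## Working session

There is one attempt and no reset: what is moved stays moved. The work goes in short steps, Python scripts to look and compute and a tool call to move; the robot and the scene stay as the last step left them, time stands still between calls to the robot, and variables do not carry over. Pictures are saved under pics/ and viewed, at most 10 in all, crops included, and the job is handed in when it is done.

Besides the shell and the picture viewer there is one more tool, called after "Request:" in YAML: its name, and indented under it one key for each argument. step_arm: Moves the arm, as the interface text tells. Its arguments: {"type":"object","properties":{"plan":{"type":"array","items":{"type":"array","items":{"type":"number"}}},"grip_force":{"type":"number"}},"required":["plan"]}

```bash
mkdir -p pics; python3 - <<'E'
from cell import *
import cv2,numpy as np
s=observe();print(s)
for n in("scene","top"):
    c=read_camera(n);cv2.imwrite(f"pics/{n}0.png",c["img"][:,:,::-1]);np.savez(f"{n}0.npz",**c);print(n,c["fx"],c["cx"],c["cy"],c["R"].round(3).tolist(),c["t"])
E
```

```text
{'time': 0.0, 'qpos': array([-1.47299659e+00,  3.42705217e-01,  1.52499446e+00,  5.01048736e-06,
        1.27540252e+00, -1.46022422e-01]), 'qvel': array([-3.69921510e-05,  3.12017893e-04,  2.86800876e-04, -1.37291387e-03,
       -1.15278095e-03,  1.22038694e-03]), 'joint_efforts': array([-1.04150106e-04, -4.31242418e+01, -2.44215882e+01,  7.18101813e-02,
        5.59618778e-02, -1.05017259e-04]), 'tool_pos': array([ 0.12671447, -0.50906842,  0.22606192]), 'tool_rot': array([-3.14009988e+00, -2.24384026e-04,  2.43820528e-01]), 'contact_force': array([ 0.49288173, -0.59515363, -0.60970823]), 'torque': array([-0.01876379,  0.05326959,  0.01559911]), 'grip_force': 0.0, 'opening': 0.09176728134996413}
scene 560.0598110507228 321.4008838178393 234.21821515118143 [[0.101, 0.995, 0.004], [0.854, -0.085, -0.514], [-0.511, 0.055, -0.858]] [-0.04466518 -0.42022529  1.43976012]
top 535.6335658467373 312.84538778222765 247.19013713531976 [[-0.013, -1.0, -0.021], [-0.998, 0.014, -0.056], [0.056, 0.021, -0.998]] [0.03076645 0.53406651 1.25556346]
```

```bash
ls
```

```text
pics
scene0.npz
top0.npz
```

View pics/scene0.png

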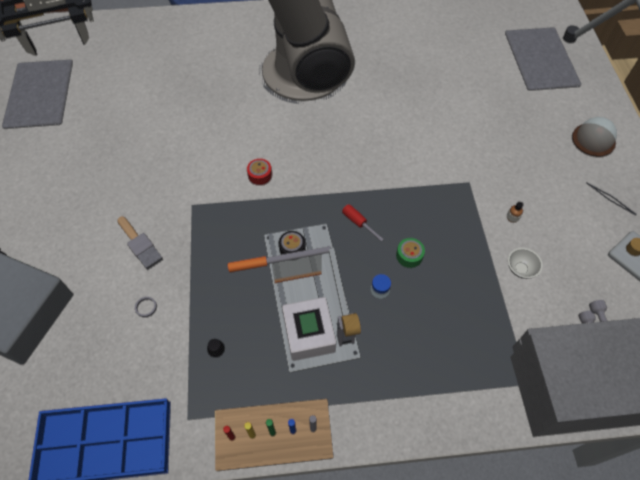

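View pics/top0.png

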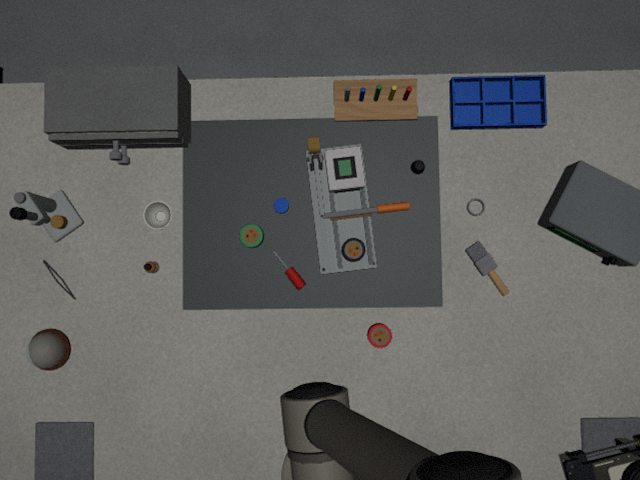

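The black holder is at scene (291,242) / top (353,250), between the rails. The red (top 379,335) and green (251,236) look-alikes lie outside the station. The orange grip is at top (390,208) and the loupe at (418,167). Next I'll measure the station and enlarge a crop.

```bash
cat > h.py <<'E'
import numpy as np,cv2
def world(c):
    z=c["range_z"];v,u=np.mgrid[:480,:640]
    P=np.stack([(u-c["cx"])/c["fx"]*z,(v-c["cy"])/c["fy"]*z,z],-1)
    return (P-c["t"])@c["R"]
def px(c,X):
    p=c["R"]@np.array(X)+c["t"];return p[0]/p[2]*c["fx"]+c["cx"],p[1]/p[2]*c["fy"]+c["cy"]
E
python3 - <<'E'
from h import *
ims=[]
for n,(x0,y0,w,h) in(("top",(290,125,140,160)),("scene",(200,210,180,170))):
    c=np.load(n+"0.npz");W=world(c)
    im=c["img"].astype(int);hsv=cv2.cvtColor(c["img"],cv2.COLOR_RGB2HSV)
    m=(hsv[...,0]<16)&(hsv[...,1]>170)&(hsv[...,2]>110)&(W[...,2]>.09)&(W[...,2]<.16)
    P=W[m];q=P[:,:2];mu=q.mean(0);d=np.linalg.svd(q-mu,full_matrices=0)[2][0];s=(q-mu)@d
    print(n,m.sum(),"grip",P.mean(0),"top z",np.percentile(P[:,2],90),"dir",d,"ends",mu+d*s.min(),mu+d*s.max())
    # plate/rails: minimal rectangle of raised pixels near station
    k=np.zeros((480,640),bool);k[y0:y0+h,x0:x0+w]=1
    if n=="top":
      b=k&(W[...,2]>.004)&(W[...,2]<.026)
      nl,l,st,ce=cv2.connectedComponentsWithStats(b.astype(np.uint8));i=1+st[1:,4].argmax()
      r=cv2.minAreaRect(W[l==i][:,:2].astype(np.float32)*1000);print(r,cv2.boxPoints(r))
    for nm,zz in(("holder",(.033,.046)),):
      cen=(353,250) if n=="top" else (291,242)
      v,u=np.mgrid[:480,:640];b=(np.hypot(u-cen[0],v-cen[1])<18)&(W[...,2]>zz[0])&(W[...,2]<zz[1])
      print(nm,b.sum(),W[b].mean(0),cv2.minEnclosingCircle(W[b][:,:2].astype(np.float32)))
    ims.append(cv2.resize(c["img"][y0:y0+h,x0:x0+w,::-1],(390,560),interpolation=cv2.INTER_CUBIC))
cv2.imwrite("pics/crop.png",np.hstack(ims))
E
```

```text
top 197 grip [ 0.61369067 -0.15460903  0.1274561 ] top z 0.1303676203598667 dir [-0.09984152  0.99500335] ends [ 0.61706112 -0.1881984 ] [ 0.61025769 -0.12039659]
((611.1033935546875, -44.97882080078125), (279.6739807128906, 142.66070556640625), 5.668158054351807) [[ 464.9051     12.191526]
 [ 478.99518  -129.77165 ]
 [ 757.3017   -102.14917 ]
 [ 743.2116     39.81401 ]]
holder 440 [ 0.52601631 -0.06932868  0.03903151] ((0.5261218547821045, -0.06936652213335037), 0.027768932282924652)
scene 281 grip [ 0.61575208 -0.15290976  0.12728575] top z 0.1301977558646529 dir [ 0.10488071 -0.99448481] ends [ 0.61236124 -0.12075758] [ 0.61920105 -0.18561301]
holder 506 [ 0.52745218 -0.06988669  0.03920818] ((0.5265698432922363, -0.06968706101179123), 0.02855975553393364)
```

View pics/crop.png

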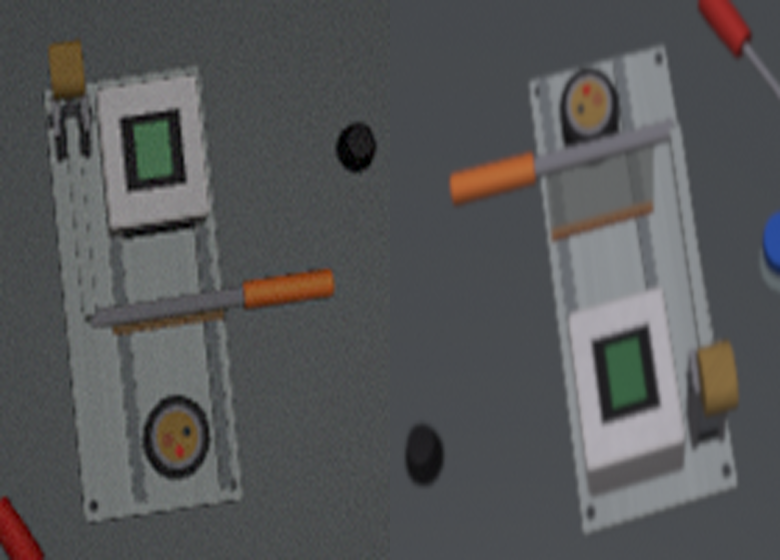

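```bash
python3 - <<'E'
import cell;from cell import *
print([n for n in dir(cell) if n[0]!='_']);print(getattr(cell,"grasp_offset",None))
from h import *
ex=np.array([.995,.102]);ey=np.array([-.102,.995]);O=np.array([.6314,-.0616])
s=observe();p=s["tool_pos"][:2];R=np.array([[.9704,.2414],[.2414,-.9704]])
for l in((-.062,-.092),(-.026,-.09)):
    w=O+ex*l[0]+ey*l[1];print(w,"shift",R.T@(w-p))
c=np.load("top0.npz");W=world(c);t=W[...,2]
m=(np.abs(W[...,0]-.62)<.2)&(np.abs(W[...,1]+.06)<.2)
d=(W[...,:2]-O);lx=d@ex;ly=d@ey
for a,b in((-.145,-.055),):
    for z0,z1,nm in((.05,.075,"head"),(.004,.03,"plate")):
        k=m&(t>z0)&(t<z1);print(nm,np.percentile(lx[k],[1,99]),np.percentile(ly[k],[1,99]))
E
```

```text
['IKError', 'grasp_offset', 'hand_in', 'observe', 'read_camera']
0.0188
[ 0.579094 -0.159464] shift [ 0.52339945 -0.23008567]
[ 0.61471  -0.153802] shift [ 0.55932803 -0.22698237]
head [-0.03055514  0.12867755] [-0.03984626  0.04332963]
plate [-0.20702971  0.18485067] [-0.19294862  0.19704828]
```

Request:
step_arm:
  plan:
    - [1,0.03,-0.013,0,0.01]
    - [1,0.07,-0.03,0,0.03]
    - [1,0.12,-0.052,0,0.05]
    - [1,0.17,-0.074,0,0.07]
    - [1,0.22,-0.096,0,0.09]
    - [1,0.27,-0.118,0,0.11]
    - [1,0.32,-0.14,0,0.13]
    - [1,0.37,-0.162,0,0.142]
    - [1,0.42,-0.184,0,0.142]
    - [1,0.46,-0.202,0,0.142]
    - [1,0.495,-0.217,0,0.142]
    - [1,0.51,-0.225,0,0.142]
    - [1,0.518,-0.23,0.02,0.142]
    - [1,0.518,-0.23,0.05,0.142]
    - [1,0.518,-0.23,0.085,0.142]
    - [1,0.518,-0.23,0.115,0.142]
    - [1,0.518,-0.23,0.13,0.142]
    - [1,0.518,-0.23,0.137,0.142]
    - [1,0.518,-0.23,0.137,0.142]
    - [1,0.518,-0.23,0.137,0.142]

```text
time: 2.6
tool_pos: [0.5745, -0.1616, 0.0909]
tool_rot: [3.141, -0.002, 0.102]
contact_force: [0.7, -0.4, 0.6]
opening: 0.0004
grip_force: 0.0
```

```bash
python3 - <<'E'
from cell import *
from h import *
s=observe();print(s["time"],s["tool_pos"],s["tool_rot"],s["contact_force"],s["opening"])
c=read_camera("scene");a=c["img"][150:350,180:380,::-1]
w=read_camera("wrist")
cv2.imwrite("pics/pre.png",np.hstack([cv2.resize(a,(400,400),interpolation=2),cv2.resize(w["img"][:,:,::-1],(400,400))]))
E
```

```text
2.6 [ 0.57453882 -0.16159675  0.09085569] [ 3.14050335e+00 -1.78231072e-03  1.01771528e-01] [ 0.68952572 -0.43967675  0.63046682] 0.00043384865117293103
```

View pics/pre.png

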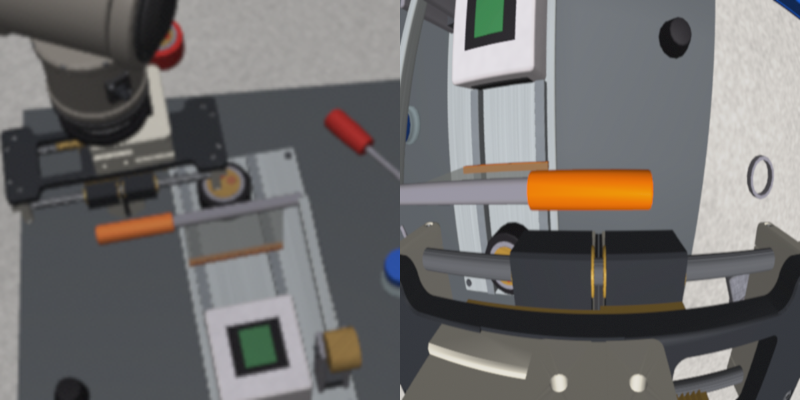

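The left crop shows the shut fingers just in front of the orange grip (135,229). In the wrist view on the right, the grip (590,190) is parallel to the finger faces and centred on them. I'll push up along the arc, dragging slightly upward.

Request:
step_arm:
  plan:
    - [1,0.012,0,0,0]
    - [1,0.02,0,0,0]
    - [1,0.025,0,-0.002,0]
    - [1,0.027,0,-0.008,0]
    - [1,0.03,0,-0.015,0]
    - [1,0.033,0,-0.022,0]
    - [1,0.036,0,-0.029,0]
    - [1,0.039,0,-0.036,0]
    - [1,0.042,0,-0.043,0]
    - [1,0.046,0,-0.049,0]
    - [1,0.05,0,-0.056,0]

```text
time: 4.08
tool_pos: [0.6202, -0.1566, 0.1464]
tool_rot: [-3.141, 0.009, 0.102]
contact_force: [-15.6, -0.6, 9.4]
opening: 0.0005
grip_force: 7.6
```

```bash
python3 - <<'E'
from cell import *
from h import *
s=observe();print(s["time"],s["tool_pos"],s["contact_force"])
c=read_camera("scene");a=c["img"][150:350,180:380,::-1]
w=read_camera("wrist")
cv2.imwrite("pics/mid.png",np.hstack([cv2.resize(a,(400,400),interpolation=2),cv2.resize(w["img"][:,:,::-1],(400,400))]))
E
```

```text
4.075 [ 0.62022781 -0.15655543  0.14643506] [-15.58432696  -0.57496338   9.44745315]
```

View pics/mid.png

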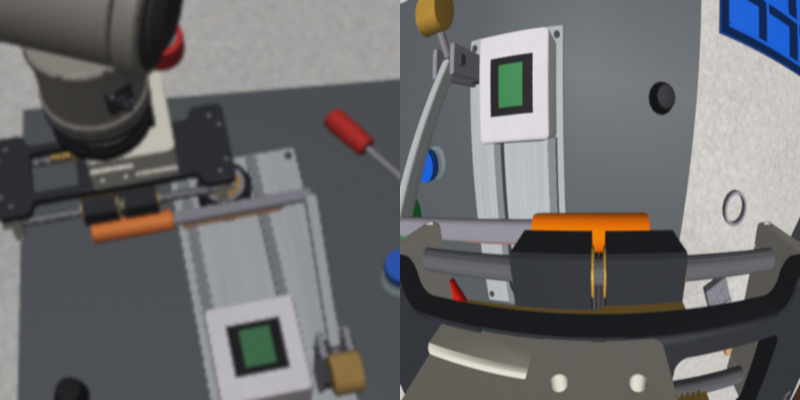

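The guard is partly up, with the grip (132,227) against the finger faces. The force shows the bar sliding up along the fingers, so I'll rise more steeply from here.

Request:
step_arm:
  plan:
    - [1,0.0,0,-0.006,0]
    - [1,0.003,0,-0.011,0]
    - [1,0.007,0,-0.016,0]
    - [1,0.012,0,-0.022,0]
    - [1,0.017,0,-0.027,0]
    - [1,0.022,0,-0.032,0]
    - [1,0.028,0,-0.037,0]
    - [1,0.034,0,-0.042,0]
    - [1,0.04,0,-0.046,0]
    - [1,0.046,0,-0.05,0]
    - [1,0.052,0,-0.053,0]
    - [1,0.056,0,-0.055,0]

```text
time: 5.68
tool_pos: [0.6798, -0.1504, 0.2008]
tool_rot: [3.142, -0.0, 0.102]
contact_force: [-0.3, 0.0, -0.1]
opening: 0.0003
grip_force: 0.0
```

Request:
step_arm:
  plan:
    - [1,0,0,0,0]
    - [1,0,0,0,0]
    - [1,0,0,0,0]
    - [1,0,0,0,0]
    - [1,0,0,0,0]
    - [1,0,0,0,0]
    - [1,0,0,0,0]
    - [1,0,0,0,0]

```text
time: 6.68
tool_pos: [0.6793, -0.1505, 0.2007]
tool_rot: [3.142, 0.0, 0.102]
contact_force: [-0.4, 0.4, 0.2]
opening: -0.0001
grip_force: 0.0
```

```bash
python3 - <<'E'
from cell import *
from h import *
s=observe();print(s["time"],s["tool_pos"],s["contact_force"])
c=read_camera("scene");a=c["img"][150:350,180:380,::-1]
w=read_camera("wrist")
cv2.imwrite("pics/up.png",np.hstack([cv2.resize(a,(400,400),interpolation=2),cv2.resize(w["img"][:,:,::-1],(400,400))]))
E
```

```text
6.675 [ 0.67934984 -0.15048509  0.20071872] [-0.41526986  0.39425377  0.23284073]
```

View pics/up.png

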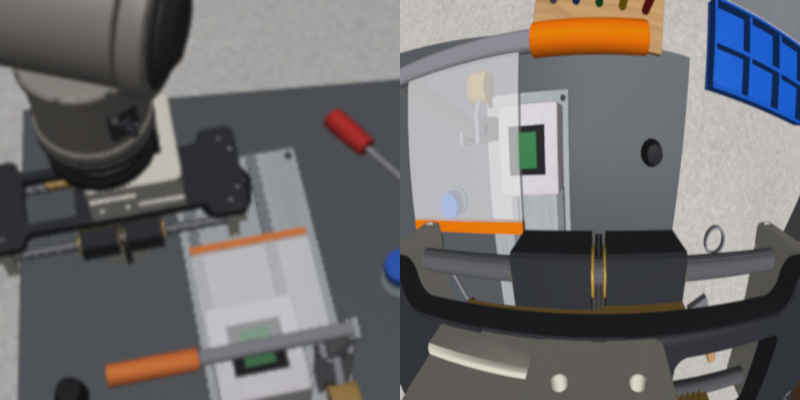

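The guard has swung past balance on its own: its grip is now at (152,366), behind the head, and the fingers feel no force. I'll retreat and go down in front of the holder.

Request:
step_arm:
  plan:
    - [1,-0.02,0,0,0]
    - [1,-0.05,0,0,0]
    - [1,-0.09,-0.01,0,0]
    - [1,-0.13,-0.03,0,0]
    - [1,-0.17,-0.055,0,0]
    - [1,-0.195,-0.08,0,0]
    - [1,-0.204,-0.095,0.02,0]
    - [1,-0.204,-0.095,0.05,0]
    - [1,-0.204,-0.095,0.09,0]
    - [1,-0.204,-0.095,0.12,0]
    - [1,-0.204,-0.095,0.12,0]
    - [1,-0.204,-0.095,0.12,0]

```text
time: 8.28
tool_pos: [0.4676, -0.077, 0.0818]
tool_rot: [3.141, -0.002, 0.102]
contact_force: [0.4, 0.3, 0.7]
opening: 0.001
grip_force: 0.0
```

```bash
python3 - <<'E'
from cell import *
from h import *
s=observe();print(s["time"],s["tool_pos"],s["tool_rot"],s["contact_force"])
c=read_camera("scene");a=c["img"][150:350,180:380,::-1]
w=read_camera("wrist")
cv2.imwrite("pics/pre2.png",np.hstack([cv2.resize(a,(400,400),interpolation=2),cv2.resize(w["img"][:,:,::-1],(400,400))]))
E
```

```text
8.275 [ 0.46758176 -0.07697778  0.08180535] [ 3.14079367e+00 -1.63564068e-03  1.01770422e-01] [0.41082611 0.27295276 0.67751512]
```

View pics/pre2.png

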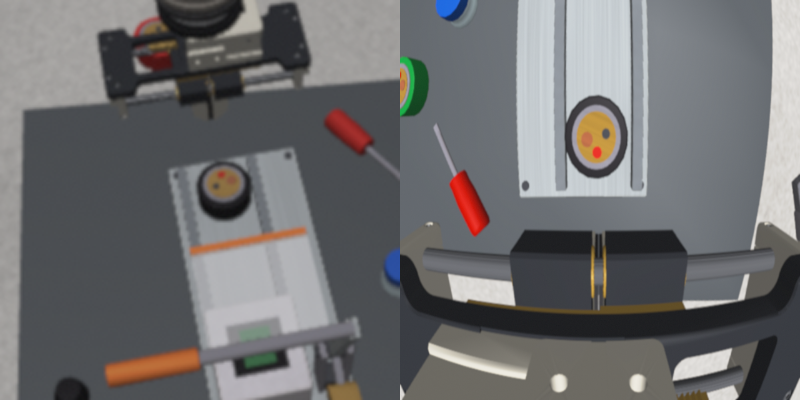

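The guard stays raised (grip at (152,366)), and the holder at (596,137) in the wrist view is straight ahead of the fingers. I'll descend and push.

Request:
step_arm:
  plan:
    - [1,0,0,0.03,0]
    - [1,0,0,0.05,0]
    - [1,0,0,0.056,0]
    - [1,0.008,0,0.056,0]
    - [1,0.014,0,0.056,0]
    - [1,0.019,0,0.056,0]
    - [1,0.024,0,0.056,0]
    - [1,0.031,0,0.056,0]
    - [1,0.039,0,0.056,0]
    - [1,0.048,0,0.056,0]
    - [1,0.057,0,0.056,0]
    - [1,0.066,0,0.056,0]
    - [1,0.075,0,0.056,0]
    - [1,0.084,0,0.056,0]
    - [1,0.093,0,0.056,0]
    - [1,0.102,0,0.056,0]
    - [1,0.11,0,0.056,0]
    - [1,0.117,0,0.056,0]
    - [1,0.122,0,0.056,0]
    - [1,0.126,0,0.056,0]

```text
time: 10.88
tool_pos: [0.5923, -0.0639, 0.0247]
tool_rot: [3.142, 0.0, 0.102]
contact_force: [-1.1, -0.0, 1.5]
opening: -0.0001
grip_force: 0.7
```

Request:
step_arm:
  plan:
    - [1,0.003,0,0,0]
    - [1,0.005,0,0,0]
    - [1,0.007,0,0,0]
    - [1,0.008,0,0,0]
    - [1,0.008,0,0,0]

```text
time: 11.5
tool_pos: [0.6002, -0.0631, 0.0247]
tool_rot: [3.141, -0.0, 0.102]
contact_force: [-0.5, 0.4, -0.3]
opening: 0.0001
grip_force: 0.2
```

Request:
step_arm:
  plan:
    - [1,0.001,0,0,0]
    - [1,0.002,0,0,0]
    - [1,0.002,0,0,0]
    - [1,0.002,0,0,0]

```text
time: 12.0
tool_pos: [0.6009, -0.063, 0.0247]
tool_rot: [-3.141, 0.003, 0.102]
contact_force: [-5.7, -0.4, 2.7]
opening: 0.0004
grip_force: 2.8
```

Request:
step_arm:
  plan:
    - [1,0.001,0,0,0]
    - [1,0.002,0,0,0]
    - [1,0.002,0,0,0]
    - [1,0.002,0,0,0]

```text
time: 12.5
tool_pos: [0.601, -0.0629, 0.0246]
tool_rot: [-3.141, 0.007, 0.102]
contact_force: [-11.6, -2.2, 8.5]
opening: 0.0008
grip_force: 6.1
```

Request:
step_arm:
  plan:
    - [1,-0.006,0,0,0]
    - [1,-0.015,0,0,0]
    - [1,-0.035,0,0,0]
    - [1,-0.07,0,-0.01,0]
    - [1,-0.11,0,-0.03,0]
    - [1,-0.15,0,-0.06,0]
    - [1,-0.19,0,-0.1,0]
    - [1,-0.2,0,-0.12,0]
    - [1,-0.2,0,-0.12,0]
    - [1,-0.2,0,-0.12,0]

```text
time: 13.75
tool_pos: [0.4053, -0.083, 0.1441]
tool_rot: [-3.142, -0.0, 0.102]
contact_force: [0.6, 0.0, -0.0]
opening: 0.0005
grip_force: 0.0
```

```bash
python3 - <<'E'
from cell import *
from h import *
s=observe();print(s["time"],s["tool_pos"],s["contact_force"])
c=read_camera("scene");a=c["img"][150:350,180:380,::-1]
w=read_camera("wrist")
cv2.imwrite("pics/end.png",np.hstack([cv2.resize(a,(400,400),interpolation=2),cv2.resize(w["img"][:,:,::-1],(400,400))]))
E
```

```text
13.75 [ 0.4053334  -0.0829541   0.14412313] [ 0.63916621  0.01553959 -0.01523754]
```

View pics/end.png

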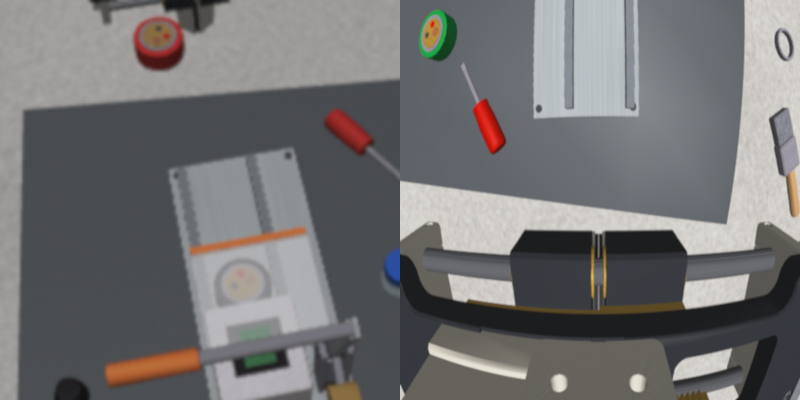

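The holder at (242,280), seen through the raised panel, is at the head. It stalled firmly against the stop at 12 N. The guard is still up. I'll check the position once by projecting the home point.

```bash
python3 - <<'E'
from cell import *
from h import *
c=read_camera("scene");g=c["img"].astype(int)
O=np.array([.6314,-.0616]);w=O+.01*np.array([.995,.102]);u,v=px(c,[*w,.04]);print("predicted",(u-180)*2,(v-150)*2)
u,v=px(c,[*(O+.008*np.array([.995,.102])),.04]);print("2mm short",(u-180)*2,(v-150)*2)
print(hand_in())
E
```

```text
predicted 241.2918673393075 285.08766393944234
2mm short 240.90934134821873 283.2273563255568
the job is handed in; nothing more can be done
None
```

The guard was pushed past its balance point and stays raised by itself. The holder was then pushed along the bay until it stalled against the back stop at about 12 N. In the last image its visible centre is about 5 px (roughly 5 mm) short of the projected home point. That is a rough reading through the panel, so I relied on the stall. The job was handed in at about 14 s with the arm clear of everything.

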